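# Tip two standing parts boxes down onto the felt pad

### The arm

A 6-joint arm with a two-finger parallel gripper is mounted at the origin on a cart in front of the work surface, level with it; the furniture and walls round the work are solid. World frame = base frame: x ahead of the robot, y to its left, z up, the work surface at z = 0. Lengths are in mm, angles in rad, forces in N, time in s.
With the tool pointing down it reaches from about 275 to 875 mm from the base axis. Payload 12.5 kg.
Tool frame: the origin (TCP) lies midway between the tips of the shut fingers; the grasp point (between the pads) lies 19 mm behind it (ctrl.hold_point_z is the distance from the TCP to the grasp point, in mm); z points along the fingers, y is the line along which they close (so a half turn about z gives the same grasp; the last joint's range is limited). The gripper opens to 85 mm and grips with 20 to 120 N. Pads are 22 mm wide; open, the fingers measure 114 mm over their backs; the gripper's body (76 mm by 85 mm) begins 54 mm behind the grasp point. The pads swing forward as they close: fully open they stand 13 mm farther back than shut.
Start: joints at [-1.307, 0.351, 1.652, -0, 1.139, -0.085], TCP at [187.992, -516.859, 231.29] pointing down, gripper open.
Joint ranges: [-2.75, 2.75], [-0.79, 2.1], [0.01, 2.65], [-1.57, 4.71], [0.07, 3.14], [-2.87, 2.87]. Speed limits (rad/s): [2.22, 2.22, 2.79, 3.14, 3.14, 3.14].

### API

Orientations are given as a unit quaternion [w, x, y, z].
In Python, from rig import monitor, eyes, ctrl gives the robot as it stands.
- The arm moves only by the tool send_rows, never from a script. Its argument "motion" is a list of rows, each a list of 7 numbers: the turn, a rotation vector about the tool's x, y, z in rad, then the shift along the tool's x, y, z in mm, then the finger opening in mm, from 0 to 85.4. In form: [[rx, ry, rz, tx, ty, tz, claw], ...]. A call has 1 to 20 rows; each row shifts and turns the commanded pose from where the row before left it, along the tool's axes as they then stand; what a row does not reach is not made up. A row lasts 1/8 s, in which the tool goes at most 62.5 mm and 10.7 degrees, less where a joint would pass 70% of its speed; a pose out of reach is approached as far as the arm can. A call is refused whole if a number of a shift passes 62.5 or a number of a turn 0.188, either way. A call with a gripper value outside its range is refused whole. The fingers move at their own pace and stop on an object; the grip force is fixed at half the most. Time passes only in rows, so rows that do not move let the fingers close. It gives the time, the measured TCP pose, the force, the opening and the grip force at its end, in the units of the state.
- monitor.state(): the state, without advancing time (a new reading comes with each control period).
- eyes.camera(name): name is "scene" or "side" or "wrist"; returns the picture (400x640x3 uint8, red, green, blue); there is no depth.
- eyes.camera_model(name): a dict with "intrinsics" (3x3 intrinsics, pixels), "extrinsics" (4x4, takes a point from camera to world coordinates). Camera axes: x right, y up, looking along -z (the intrinsics and any distortion apply to the point x, -y, -z); pixel columns grow to the right and rows downward; lengths in mm; the calibration is good to about 2 mm. A picture is of the moment at which its call begins: read the wrist's pose just before it. camera_model takes no time and is no camera call; for the wrist camera it gives the pose at the moment of the call.
- ctrl.close_job(): hands the job in; it is judged then, once.
The state is a dict: "clock": time; "joint_pos": joint angles; "qd": joint speeds; "joint_efforts": joint torques, N m; "tool_pos": TCP position; "eef_rot": TCP orientation; "ft_force": force on the tool from outside, world axes, zero at the start; "moment": the same for the moment, N m; "grip_width": finger opening in mm; "grip_force": force on a finger pad.
Only numpy, scipy, OpenCV 4.12 (cv2) and the standard library are available. Lean on these libraries where they do the work, as an engineer would, in place of code of your own. Each camera call takes 0.05 s, during which the arm holds its last target. There are 200 camera calls.

### The job

Two small parts boxes, one larger and one smaller, have been left standing on end between the blue felt pad and the tin tray with the silver rosette: tip both over by pushing them with the fingers, so that each lies flat on its broad side on the felt pad, neither on top of the other. Push them gently; do not grip, pinch or lift them, and leave the tray, the rosette, the green cap between or beside them and everything else where it is.

Things in the scene. Friction and masses are not known exactly. Their poses are not given: they have to be found in the camera images.
- felt_pad: Blue felt pad with light stitched border, 120 (own x) x 164 (own y) x 3 mm, fixed on the counter. Origin at the centre of its underside. A long side (along own y) faces the row of boxes, whose centre line is about 20 mm from it. Pad and tin tray lie to either side of the row; which is on which side changes.
- large_box: Larger light grey lidded box, 52 (own x) x 72 (own y) x 16 (own z) mm, 70 g, loose, standing on end: own y upright, own z level and square to the broad faces, roughly along the pad's x. Origin: centre of one broad face (z = 0). Pushed level on the upper half of a broad face it pivots over its far foot and falls once leaned 13 degrees. Both boxes and the cap change places along the row.
- small_box: Smaller dark grey lidded box, closed, 36 (own x) x 54 (own y) x 12 (own z) mm, 60 g, loose, standing on end likewise: own y upright (54 mm tall), own z level and square to the broad faces. Origin: centre of one broad face (z = 0). Falls once leaned 13 degrees. Either broad face of a box may end up.
- large_box_mid (a point): The middle of the larger box (own z = 8 mm): 36 mm above the counter while it stands, 11 mm when it lies flat on the pad.
- small_box_mid (a point): The middle of the smaller box (own z = 6 mm): 27 mm above the counter while it stands, 9 mm when it lies flat on the pad.
- work_tray: Grey bent sheet-tin tray, 105 (own x) x 150 (own y) x 20 mm high, walls 2 mm, loose, on the other side of the boxes from the pad, long side to the boxes. Origin at the centre of its underside. Leave alone.
- medallion: Silver rosette in a dark disc, 65 mm across, 12 mm high, lying in the tin tray. Origin under its centre. Leave alone.
- green_cap: White ribbed screw cap with green top, 26 mm across, 11 mm high, lying loose in the row with the boxes, some 56 mm from its neighbour. Origin under its centre. Leave alone.
- jar: Jar with a dark red lid and yellow label, 69 mm across, 98 mm tall, loose, origin under its centre. Leave alone.
- red_bottle: Small red bottle with black cap, 29 mm across, 65 mm tall, loose, origin under its centre. Leave alone.
- pliers: Small pliers with orange handles, 53 x 106 x 10 mm, lying, loose, origin under their middle. Leave alone.
- disc: Pale stone polishing disc with a brass spindle, 62 mm across, 27 mm high, loose, origin under its centre. Leave alone.
- file: Needle file with orange handle, 160 mm long, 15 mm thick, lying, loose, origin under its middle. Leave alone. Besides these, four fixed containers stand on the counter left of the work: a plastic pump bottle 130 mm tall to its shoulder (pump to 180 mm), 20 to 50 mm left of the row, a tall canister, a tin and a jar; a fixed steel cup stands far back.
There are look-alikes about, which are no part of the job. What is shaped like the small_box but orange, red or turquoise is not meant.

How it is judged (in metres and radians):
At the end, for the whole second after the job is handed in: Each box lies at rest on a broad side (within 0.15 rad), its middle over the felt pad and low (larger below 18 mm, smaller below 15 mm above the counter), so on the pad and not on the other box; tray, rosette and all other loose things are within 15 mm of where they stood ((angle between large_box's own z axis and vertical below 0.15 rad or angle between large_box's own z axis and vertical above 2.99 rad) and x of large_box_mid in the frame of felt_pad between -0.06 and 0.06 m and y of large_box_mid in the frame of felt_pad between -0.082 and 0.082 m and height (world z) of large_box_mid below 0.018 m and linear speed of each of large_box, small_box below 0.02 m/s and (angle between small_box's own z axis and vertical below 0.15 rad or angle between small_box's own z axis and vertical above 2.99 rad) and x of small_box_mid in the frame of felt_pad between -0.06 and 0.06 m and y of small_box_mid in the frame of felt_pad between -0.082 and 0.082 m and height (world z) of small_box_mid below 0.015 m and distance of each of work_tray, medallion, green_cap, jar, red_bottle, pliers, disc, file from where it was at the start of the episode below 0.015 m); the robot touches nothing.
It fails at once if a box is lifted off the surface (height (world z) of large_box_mid above 0.054 m or height (world z) of small_box_mid above 0.045 m).
It fails at once if a box is pinched or pressed hard (more than 15 N from the fingers) (contact force between the fingers and large_box above 15 N or contact force between the fingers and small_box above 15 N).
It fails at once if the tray, rosette or another bystander is pushed away (more than 15 mm) (distance of any of work_tray, medallion, green_cap, jar, red_bottle, pliers, disc, file from where it was at the start of the episode above 0.015 m).
It also fails if it takes over 42 s, if anything falls off the work surface, if the arm or the gripper's body presses on something with over 40 N, if the wrist force passes 120 N, or if a joint passes its speed limit or range.

## Working session

There is one attempt and no reset: what is moved stays moved. The work goes in short steps, Python scripts to look and compute and a tool call to move; the robot and the scene stay as the last step left them, time stands still between calls to the robot, and variables do not carry over. Pictures are saved under pics/ and viewed, at most 10 in all, crops included, and the job is handed in when it is done.

Besides the shell and the picture viewer there is one more tool, called after ">>>" as name(argument=value, ...) on one line, values as JSON. send_rows: Moves the arm, as the interface text tells. Its arguments: {"type":"object","properties":{"motion":{"type":"array","items":{"type":"array","items":{"type":"number"}}}},"required":["motion"]}

```bash
mkdir -p pics
python3 - <<'E'
from rig import monitor, eyes, ctrl
import cv2, numpy as np
s=monitor.state(); print(s['clock'],s['tool_pos'],s['eef_rot'],s['grip_width'])
for n in ("scene","side"):
    im=eyes.camera(n); cv2.imwrite(f"pics/{n}0.png",im[:,:,::-1])
    m=eyes.camera_model(n); print(n,np.round(m["intrinsics"],1).tolist(),np.round(m["extrinsics"],3).tolist(),[k for k in m])
E
```

```text
0.0 [ 187.90506988 -516.55512194  230.74997632] [-5.77791086e-04  9.84835774e-01  1.73488217e-01 -4.81101580e-05] 85.11730217687082
scene [[446.3, 0.0, 321.9], [0.0, 446.3, 195.3], [0.0, 0.0, 1.0]] [[-0.907, 0.328, -0.262, 370.419], [-0.42, -0.681, 0.6, 457.227], [0.018, 0.655, 0.756, 727.604], [0.0, 0.0, 0.0, 1.0]] ['intrinsics', 'extrinsics']
side [[419.9, 0.0, 324.0], [0.0, 419.9, 202.5], [0.0, 0.0, 1.0]] [[0.845, 0.33, -0.42, 241.082], [-0.534, 0.531, -0.658, -619.143], [0.006, 0.78, 0.625, 573.518], [0.0, 0.0, 0.0, 1.0]] ['intrinsics', 'extrinsics']
```

View pics/scene0.png

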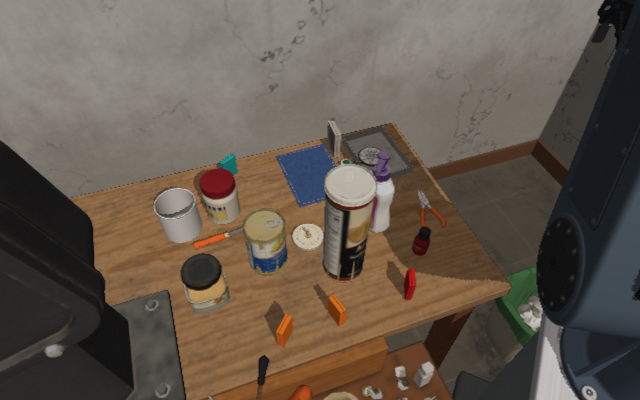

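View pics/side0.png

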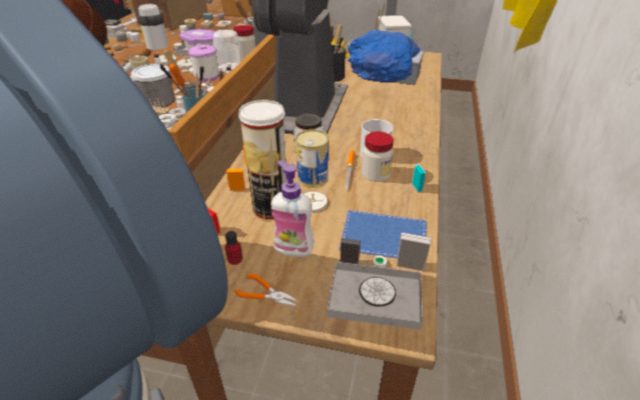

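The side view shows the whole row: dark box at about (350,250), cap at (379,261), large light box at (413,251), with the pad above the row and the tray below it. In the scene view the canister hides the small box.

```bash
cat > h.py <<'E'
import numpy as np, cv2
from rig import monitor, eyes, ctrl
def ray(n,px,z,m=None):
    m=m or eyes.camera_model(n);K=np.array(m["intrinsics"]);E=np.array(m["extrinsics"])
    p=np.atleast_2d(np.array(px,float)); d=np.linalg.inv(K)@np.c_[p,np.ones(len(p))].T
    d[1:]*=-1; d=(E[:3,:3]@d).T; o=E[:3,3]
    return o+d*((z-o[2])/d[:,2])[:,None]
def proj(n,P,m=None):
    m=m or eyes.camera_model(n);K=np.array(m["intrinsics"]);E=np.array(m["extrinsics"])
    c=(np.atleast_2d(P)-E[:3,3])@E[:3,:3]; c[:,1:]*=-1; u=(K@c.T).T; return u[:,:2]/u[:,2:]
E
python3 - <<'E'
from h import *
im=cv2.imread("pics/side0.png"); hsv=cv2.cvtColor(im,cv2.COLOR_BGR2HSV)
m=cv2.inRange(hsv,(100,100,50),(120,255,255)); m[:200]=0; m[265:]=0; m[:,:335]=0
c=max(cv2.findContours(m,0,2)[0],key=cv2.contourArea); print(cv2.boundingRect(c))
h=cv2.convexHull(c); print(cv2.approxPolyDP(h,4,True)[:,0].tolist())
q=cv2.approxPolyDP(h,4,True)[:,0]; print(ray("side",q,3)[:,:2].round(1).tolist())
crop=im[190:340,320:450]; cv2.imwrite("pics/crop.png",cv2.resize(crop,None,fx=4,fy=4,interpolation=cv2.INTER_CUBIC)[:600])
sc=cv2.imread("pics/scene0.png")[110:230,260:420]; cv2.imwrite("pics/crop2.png",cv2.resize(sc,None,fx=5,fy=5,interpolation=cv2.INTER_CUBIC))
E
```

```text
(345, 212, 80, 45)
[[345, 236], [350, 212], [424, 221], [421, 234], [393, 256], [360, 248]]
[[603.3, -130.5], [654.2, -75.3], [767.3, -179.7], [735.1, -205.9], [648.8, -223.3], [608.7, -173.3]]
```

View pics/crop.png

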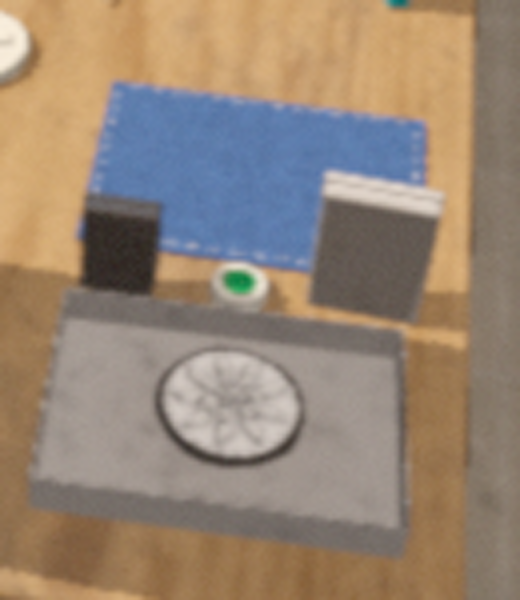

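View pics/crop2.png

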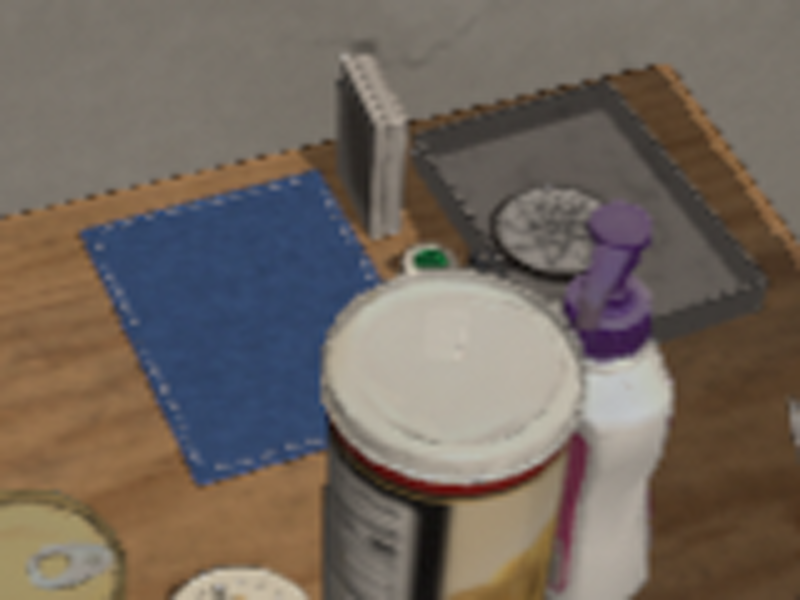

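The crops show the box top edges, pad corners, cap and tray rim clearly. I'll cast these to the world.

Run:
```python
from h import *
S=lambda L:[(x/4+320-.4,y/4+190-.4) for x,y in L]; C=lambda L:[(x/5+260-.4,y/5+110-.4) for x,y in L]
def r(t,n,L,z): print(t,ray(n,(S if n=="side" else C)(L),z)[:,:2].round(0).tolist())
r("pad side TL TR BL","side",[(112,83),(427,122),(80,240)],3)
r("pad scene","scene",[(82,233),(200,485),(318,172)],3)
r("large top bk L R, fr L R","side",[(326,172),(442,192),(322,190),(438,214)],72)
r("large bottom","side",[(310,303),(416,320)],0)
r("large top scene padside: far,near; trayside near,far","scene",[(340,55),(372,125),(405,120),(372,55)],72)
r("large bot scene near","scene",[(372,236),(400,232)],0)
r("small top bk L R fr L R","side",[(85,195),(162,203),(83,207),(159,216)],54)
r("small bottom","side",[(82,290),(154,293)],0)
r("cap","side",[(240,282)],11); r("cap sc","scene",[(431,260)],11)
r("tray rim TL TR","side",[(66,292),(405,330)],20); r("tray rim scene","scene",[(415,140)],20)
r("tray rim BL BR","side",[(32,482),(405,527)],20)
r("medal","side",[(230,403)],12)
p=lambda n,P:proj(n,P).round(0).tolist()
# pump bottle position: base approx & pump top
print("pump", ray("side",[(293,252)],0)[0].round(0), ray("side",[(289,168)],178)[0].round(0), ray("scene",[(383,154)],178)[0].round(0))
print("can top", ray("scene",[(350,184)],180)[0].round(0), ray("side",[(262,111)],180)[0].round(0),ray("side",[(266,207)],0)[0].round(0))
```

```text
pad side TL TR BL [[653.0, -68.0], [773.0, -180.0], [573.0, -156.0]]
pad scene [[768.0, -181.0], [651.0, -69.0], [687.0, -266.0]]
large top bk L R, fr L R [[648.0, -235.0], [682.0, -271.0], [639.0, -243.0], [671.0, -280.0]]
large bottom [[642.0, -244.0], [676.0, -277.0]]
large top scene padside: far,near; trayside near,far [[681.0, -273.0], [648.0, -236.0], [637.0, -245.0], [668.0, -279.0]]
large bot scene near [[647.0, -240.0], [637.0, -249.0]]
small top bk L R fr L R [[561.0, -175.0], [587.0, -198.0], [556.0, -181.0], [581.0, -204.0]]
small bottom [[557.0, -181.0], [585.0, -201.0]]
cap [[616.0, -224.0]]
cap sc [[613.0, -227.0]]
tray rim TL TR [[540.0, -194.0], [653.0, -291.0]]
tray rim scene [[648.0, -290.0]]
tray rim BL BR [[471.0, -272.0], [583.0, -367.0]]
medal [[568.0, -278.0]]
pump [ 496. -112.    0.] [507. -94. 178.] [ 504. -114.  178.]
can top [529. -20. 180.] [558. 116. 180.] [512.  37.   0.]
```

>>> send_rows(motion=[[0,0,0,30,-4,0,0],[0,0,0,40,-5,0,0],[0,0,0,42,-5,0,0],[0,0,0,42,-5,0,0],[0,0,0,42,-6,0,0],[0,0,0,42,-6,0,0],[0,0,0,42,-6,0,0],[0,0,0,42,-6,0,0],[0,0,0,42,-6,0,0],[0,0,0,42,-5,0,0],[0,0,0,42,-5,0,0],[0,0,0,40,-5,0,0],[0,0,-0.14,0,0,0,0],[0,0,-0.14,0,0,0,0],[0,0,-0.14,0,0,0,0],[0,0,0,0,0,0,0],[0,0,0,0,0,0,0]])

```text
clock: 2.22
tool_pos: [624.6, -289.9, 231.1]
eef_rot: [-0.0, 0.928, 0.374, -0.0]
ft_force: [0.4, -0.8, 0.8]
grip_width: 0.4
grip_force: 0.0
```

Run:
```python
from h import *
s=monitor.state(); print(s['clock'],s['tool_pos'].round(1) if hasattr(s['tool_pos'],'round') else s['tool_pos'],s['eef_rot'],s['grip_width'],s['joint_pos'])
m=eyes.camera_model("wrist"); im=eyes.camera("wrist"); cv2.imwrite("pics/w1.png",im[:,:,::-1]); np.savez("w1.npz",K=m["intrinsics"],E=m["extrinsics"])
```

```text
2.225 [ 624.6 -289.9  231.1] [-1.67299921e-04  9.27612626e-01  3.73543534e-01 -1.25133411e-04] 0.4097062827722406 [-5.02133107e-01  6.08701784e-01  1.24801129e+00  1.89993993e-05
  1.28529702e+00  3.03005539e-01]
```

View pics/w1.png

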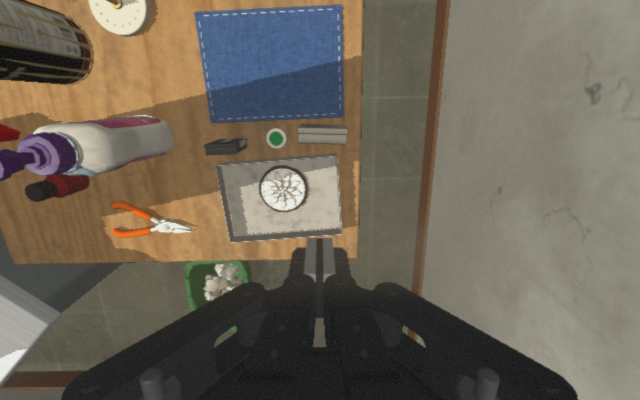

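The wrist view shows, from above: large box top (298–347, 125–143), cap (276,138), small box (205–246, 139–153), tray rim top edge y≈160, pad lower edge y≈120.

```bash
python3 - <<'E'
from h import *
f=np.load("w1.npz"); m=dict(intrinsics=f["K"],extrinsics=f["E"])
a=np.radians(44.04); n=np.array([np.cos(a),np.sin(a)]); u=np.array([n[1],-n[0]])
t=np.array([624.6,-289.9])
def r(k,px,z):
    P=ray("wrist",px,z,m)[:,:2]; print(k,P.round(0).tolist(),"tool x,y:",np.c_[(P-t)@n,(P-t)@u].round(0).tolist())
r("large top",[(299,125),(348,127),(347,143),(298,139)],72)
r("small top",[(206,143),(238,139),(245,146),(205,154)],54)
r("small tc",[(246,140),(246,150)],54)
r("pad",[(196,13),(342,6),(342,115),(212,122)],3)
r("cap",[(276,138)],11); r("tray rim",[(219,166),(338,155)],20)
E
python3 -c "
import cv2
im=cv2.imread('pics/w1.png')[110:170,190:360]; cv2.imwrite('pics/w1c.png',cv2.resize(im,None,fx=4.5,fy=4.5,interpolation=2))"
```

```text
large top [[651.0, -237.0], [684.0, -274.0], [672.0, -284.0], [641.0, -245.0]] tool x,y: [[56.0, -20.0], [54.0, 30.0], [38.0, 29.0], [42.0, -21.0]]
small top [[566.0, -177.0], [594.0, -199.0], [593.0, -210.0], [556.0, -184.0]] tool x,y: [[36.0, -122.0], [41.0, -87.0], [33.0, -80.0], [25.0, -124.0]]
small tc [[599.0, -206.0], [590.0, -213.0]] tool x,y: [[40.0, -78.0], [29.0, -79.0]]
pad [[655.0, -73.0], [771.0, -184.0], [690.0, -266.0], [574.0, -157.0]] tool x,y: [[173.0, -135.0], [179.0, 26.0], [63.0, 28.0], [56.0, -131.0]]
cap [[615.0, -227.0]] tool x,y: [[37.0, -52.0]]
tray rim [[543.0, -199.0], [653.0, -295.0]] tool x,y: [[4.0, -122.0], [17.0, 23.0]]
```

View pics/w1c.png

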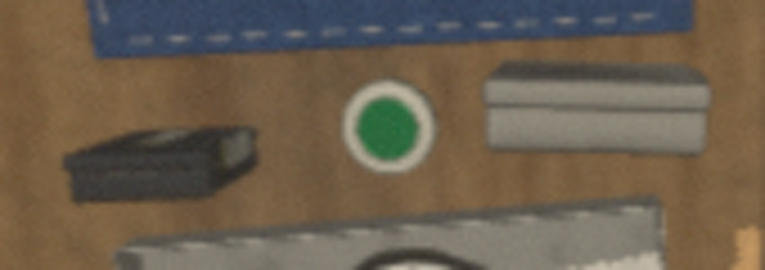

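>>> send_rows(motion=[[0,0,0,0,4,25,0],[0,0,0,0,0,40,0],[0,0,0,0,0,40,0],[0,0,0,0,0,40,0],[0,0,0,0,0,20,0],[0,0,0,0,0,10,0],[0,0,0,9,0,0,0],[0,0,0,9,0,0,0],[0,0,0,4,0,0,0],[0,0,0,3,0,0,0],[0,0,0,3,0,0,0],[0,0,0,3,0,0,0],[0,0,0,3,0,0,0],[0,0,0,3,0,0,0],[0,0,0,3,0,0,0],[0,0,0,3,0,0,0],[0,0,0,3,0,0,0],[0,0,0,3,0,0,0],[0,0,0,3,0,0,0],[0,0,0,0,0,0,0]])

```text
clock: 4.78
tool_pos: [665.0, -256.5, 56.3]
eef_rot: [0.0, 0.927, 0.375, -0.0]
ft_force: [0.6, -0.5, -0.4]
grip_width: -0.0
grip_force: 0.0
```

Run:
```python
from h import *
im=eyes.camera("side"); cv2.imwrite("pics/s2.png",im[:,:,::-1])
a=im[180:330,250:450,::-1]; b=eyes.camera("wrist")[60:210,180:380,::-1]
cv2.imwrite("pics/s2c.png",cv2.resize(np.hstack([a,b]),None,fx=2,fy=2,interpolation=2))
```

```text
(no output)
```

View pics/s2c.png

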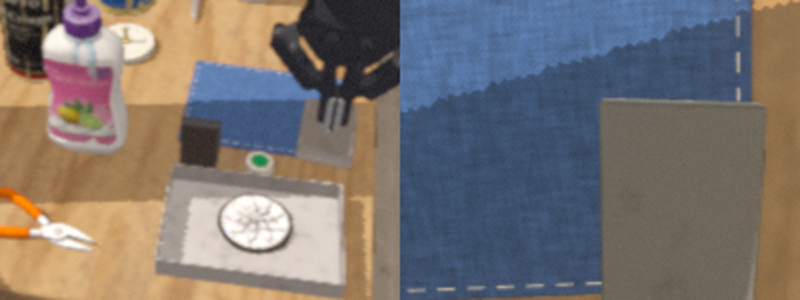

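The large box lies on the pad. Next is the small one.

>>> send_rows(motion=[[0,0,0,-18,0,-10,0],[0,0,0,-25,0,-10,0],[0,0,0,-11,-10,0,0],[0,0,0,0,-30,0,0],[0,0,0,0,-30,0,0],[0,0,0,0,-25,0,0],[0,0,0,0,-14,0,0],[0,0,-0.04,0,0,10,0],[0,0,0,0,0,17,0],[0,0,0,0,0,8,0],[0,0,0,5,0,0,0],[0,0,0,5,0,0,0],[0,0,0,3,0,0,0],[0,0,0,3,0,0,0],[0,0,0,3,0,0,0],[0,0,0,3,0,0,0],[0,0,0,3,0,0,0],[0,0,0,3,0,0,0],[0,0,0,3,0,0,0],[0,0,0,3,0,0,0]])

```text
clock: 7.38
tool_pos: [573.9, -191.1, 41.3]
eef_rot: [0.0, 0.919, 0.393, 0.0]
ft_force: [-0.1, -0.1, -0.3]
grip_width: 0.4
grip_force: 0.0
```

>>> send_rows(motion=[[0,0,0,3,0,0,0],[0,0,0,3,0,0,0],[0,0,0,0,0,0,0],[0,0,0,-20,0,-10,0],[0,0,0,-15,0,-30,0],[0,0,0,0,0,-30,0],[0,0,0,0,0,0,0]])

```text
clock: 8.25
tool_pos: [554.2, -213.7, 114.0]
eef_rot: [0.002, 0.92, 0.393, 0.001]
ft_force: [0.1, 0.4, 0.6]
grip_width: -0.0
grip_force: 0.0
```

Run:
```python
from h import *
s=monitor.state(); print(s['clock'],s['tool_pos'])
im=eyes.camera("side")
m=eyes.camera_model("wrist"); w=eyes.camera("wrist"); cv2.imwrite("pics/w3.png",w[:,:,::-1]); np.savez("w3.npz",K=m["intrinsics"],E=m["extrinsics"])
a=im[180:330,250:450,::-1]; b=w[:300,120:520,::-1]
cv2.imwrite("pics/s3c.png",np.hstack([cv2.resize(a,(400,300)),b]))
```

```text
8.25 [ 554.1619475  -213.73051138  114.02694411]
```

View pics/s3c.png

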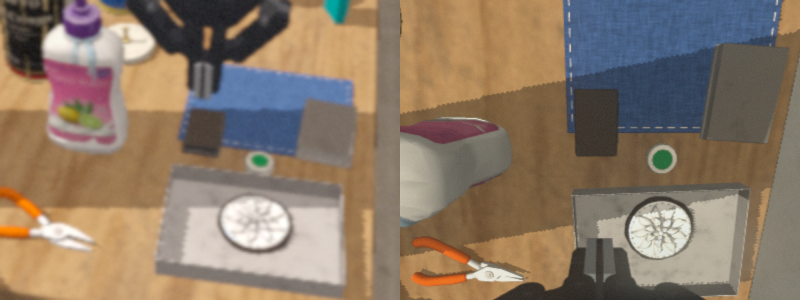

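Both boxes lie flat. The small one spans about (295–337, 88–156) in wrist pixels, with the pad edge at row 132, so its middle is only a few mm inside. I'll quantify that.

Run:
```python
from h import *
f=np.load("w3.npz"); m=dict(intrinsics=f["K"],extrinsics=f["E"])
w=cv2.imread("pics/w3.png"); g=cv2.cvtColor(w,cv2.COLOR_BGR2HSV)
print("col",[ (y,*g[y,316]) for y in range(80,164,4)])
print("blue rows c=345",[ (y,*g[y,345]) for y in range(120,142,2)])
t=np.array([554.2,-213.7]); a=np.radians(2*np.degrees(np.arctan2(.393,.92))); n=np.array([np.cos(a),np.sin(a)]);u=np.array([n[1],-n[0]])
for k,p,z in [("small top",[(295,88),(337,88),(337,156),(295,156)],15),("pad edge",[(289,132),(345,132),(423,130)],3),("tray rim",[(293,190),(350,189)],20),("cap",[(382,159)],11)]:
    P=ray("wrist",p,z,m)[:,:2]-t; print(k,np.c_[P@n,P@u].round(1).tolist())
```

```text
col [(80, np.uint8(109), np.uint8(105), np.uint8(92)), (84, np.uint8(110), np.uint8(105), np.uint8(95)), (88, np.uint8(111), np.uint8(87), np.uint8(79)), (92, np.uint8(20), np.uint8(62), np.uint8(62)), (96, np.uint8(15), np.uint8(52), np.uint8(59)), (100, np.uint8(19), np.uint8(45), np.uint8(62)), (104, np.uint8(15), np.uint8(61), np.uint8(59)), (108, np.uint8(16), np.uint8(64), np.uint8(60)), (112, np.uint8(19), np.uint8(62), np.uint8(58)), (116, np.uint8(11), np.uint8(47), np.uint8(60)), (120, np.uint8(11), np.uint8(60), np.uint8(60)), (124, np.uint8(12), np.uint8(63), np.uint8(61)), (128, np.uint8(17), np.uint8(61), np.uint8(59)), (132, np.uint8(21), np.uint8(58), np.uint8(62)), (136, np.uint8(20), np.uint8(62), np.uint8(62)), (140, np.uint8(14), np.uint8(64), np.uint8(60)), (144, np.uint8(18), np.uint8(57), np.uint8(58)), (148, np.uint8(14), np.uint8(46), np.uint8(61)), (152, np.uint8(15), np.uint8(74), np.uint8(62)), (156, np.uint8(15), np.uint8(111), np.uint8(92)), (160, np.uint8(14), np.uint8(117), np.uint8(113))]
blue rows c=345 [(120, np.uint8(106), np.uint8(103), np.uint8(94)), (122, np.uint8(109), np.uint8(104), np.uint8(96)), (124, np.uint8(107), np.uint8(108), np.uint8(90)), (126, np.uint8(107), np.uint8(110), np.uint8(95)), (128, np.uint8(109), np.uint8(98), np.uint8(94)), (130, np.uint8(109), np.uint8(106), np.uint8(96)), (132, np.uint8(115), np.uint8(64), np.uint8(76)), (134, np.uint8(15), np.uint8(105), np.uint8(114)), (136, np.uint8(14), np.uint8(105), np.uint8(112)), (138, np.uint8(17), np.uint8(112), np.uint8(112)), (140, np.uint8(16), np.uint8(111), np.uint8(115))]
small top [[87.9, -18.8], [87.9, 13.5], [35.5, 14.4], [35.5, -20.1]]
pad edge [[53.7, -25.6], [53.7, 21.6], [55.4, 87.1]]
tray rim [[7.8, -22.0], [8.7, 25.5]]
cap [[32.2, 52.5]]
```

The small box's middle is about 8 mm inside the pad edge, well beyond the calibration error. It rests flat and nothing else has moved, so I'm handing in.

```bash
python3 -c "
from rig import ctrl
print(ctrl.close_job())"
```

```text
the job is handed in; nothing more can be done
None
```

Both boxes were tipped over and lie flat on the felt pad, clear of each other, with nothing else visibly moved; the job is handed in (no verdict came back), and the small box's middle is only about 8 mm inside the pad edge.

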